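Push a filter column home in the vacuum manifold

TASK

Take the orange-capped filter column out of the yellow rack and push its stem straight down into the blue collet on the vacuum manifold, past the seal until it bottoms, without forcing it. Only then swing the red-knobbed valve lever fully over to open the vacuum. Let go of everything, and leave the green-capped columns, the bottle and the tip box where they are.

Things in the scene. Friction and masses are not known exactly. Their poses are not given: they have to be found in the camera images.
- column: The filter column to fit: orange cap, upright in one of the rack's three holes (which one varies). Origin at the centre of its lower end, z up its axis. White stem 14 mm wide from 0 to 60 mm; clear body 26 mm wide from 60 to 112 mm, with a flat shoulder at 60; cap 27.6 mm wide up to 122 mm. About 60 g; grasp it by the body. It cracks if pressed into the manifold with over 25 N.
- column_tip (a point): Centre of the lower end of the column's stem (the origin of column). The lowest 8 mm of the stem taper from 14 to 9 mm diameter.
- rack: Fixed yellow rack, 70 (x) x 215 (y) x 70 mm high, origin at the centre of its underside on the bench. Three vertical 17 mm holes in a row along its y axis, 65 mm apart, the middle one at its centre. Columns hang by the shoulder on its top, lower end 10 mm above the bench. With neighbours 65 mm apart, close the fingers along the rack's x axis.
- manifold: Fixed grey vacuum manifold, 100 (x) x 210 (y) x 30 mm high, origin at the centre of its underside on the bench. On top, at x = 0, y = -50 mm, a metal boss 40 mm wide carries the upright blue push-fit collet; at y = +65 mm is the white block of the valve lever; a blanked-off port with a black cap, 26 mm wide, 20 mm high, is at x = 28, y = 2 mm.
- port (a point): Centre of the blue collet's mouth, 85 mm above the bench; the bore goes straight down. A funnel 23.6 mm wide narrows to the 15.6 mm bore 6 mm below. A sprung seal 7 to 17 mm below the mouth resists with 7 to 12 N as the stem's taper passes, then drags with 5 to 9 N and holds the stem. Further down is the hard stop (see seat).
- seat (a joint): Hidden sprung seat at the bottom of the bore: how far the stem has pressed it, 0 m untouched to 0.004 m hard on its stop (bottomed). Takes 1 to 2 N and springs back if the stem is drawn out. The depth of the stop differs from manifold to manifold: the stem's end bottoms 26 to 50 mm below the mouth, felt as a sharp rise of force; 15 N in all is enough.
- valve (a joint): Vacuum valve lever on the manifold: 0 rad closed (leaning to the manifold's -x side), 1.0 rad fully open (leaning to +x). Stays where it is left; takes about 1 N at the tip. Pivot 52 mm above the bench at x = 0, y = +65 mm of the manifold, axis along the manifold's y; it leans 0.5 rad from vertical at either end. Bar 10 mm thick.
- valve_tip (a point): Centre of the lever's red ball, 26 mm in diameter, 95 mm from the pivot; moves with the lever.
- spare_a: Spare filter column like the other but with a green cap, in another hole of the rack; leave alone. Origin at its lower end.
- spare_b: Second green-capped spare column, as spare_a; leave alone.
- reagent: Glass reagent bottle with a blue cap, 64 mm diameter, 120 mm high, origin at the centre of its underside; leave alone.
- tip_box: Green pipette tip box with a clear lid, 85 x 120 x 65 mm high, origin at the centre of its underside; leave alone.

How it is judged (in metres and radians):
On the way, in this order (a step that is already met when the one before it is completed fails the run):
1. the column's stem is pushed into the collet, past the seal, and has bottomed (value of joint seat above 0.0025 m and horizontal distance between column_tip and port below 0.003 m and z of column_tip in the frame of port below -0.02 m and angle between column's own z axis and vertical below 0.09 rad), for 0.2 s.
2. then the valve lever is swung open (value of joint valve above 0.85 rad), for 0.1 s.
At the end, for the whole second after the job is handed in: The column stands in the collet, bottomed (seat pressed more than 2.5 of its 4 mm, stem end over 20 mm below the mouth, within 3 mm of the bore's axis, upright within 0.09 rad) and at rest, released; the valve lever is beyond 0.85 rad (all of step 1 and value of joint valve above 0.85 rad and linear speed of column below 0.01 m/s); the robot touches nothing.
It fails at once if the column is pressed against the manifold with more than 25 N (contact force between column and manifold above 25 N).
It fails at once if a spare column is shifted by more than 30 mm or tipped by more than 0.3 rad (distance of spare_a from where it was at the start of the episode above 0.03 m or angle between spare_a's own z axis and vertical above 0.3 rad).
It fails at once if a spare column is shifted by more than 30 mm or tipped by more than 0.3 rad (distance of spare_b from where it was at the start of the episode above 0.03 m or angle between spare_b's own z axis and vertical above 0.3 rad).
It fails at once if a reagent bottle is shifted by more than 30 mm or tipped by more than 0.3 rad (distance of reagent from where it was at the start of the episode above 0.03 m or angle between reagent's own z axis and vertical above 0.3 rad).
It fails at once if a tip box is shifted by more than 30 mm or tipped by more than 0.3 rad (distance of tip_box from where it was at the start of the episode above 0.03 m or angle between tip_box's own z axis and vertical above 0.3 rad).
It also fails if it takes over 64 s, if anything falls off the work surface, if the arm or the gripper's body presses on something with over 40 N, if the wrist force passes 120 N, or if a joint passes its speed limit or range.

ROBOT

A 6-joint arm with a two-finger parallel gripper is mounted at the origin on the work surface. World frame = base frame: x ahead of the robot, y to its left, z up, the work surface at z = 0. Lengths are in mm, angles in rad, forces in N, time in s.
With the tool pointing down it reaches from about 250 to 800 mm from the base axis. Payload 8.5 kg.
Tool frame: the origin (TCP) lies midway between the tips of the shut fingers; the grasp point (between the pads) lies 19 mm behind it; y points along the fingers, x is the direction in which the jaws open and shut, and the axes are right-handed (so a half turn about y gives the same grasp; the last joint's range is limited). The gripper opens to 85 mm and grips with 20 to 120 N. Pads are 22 mm wide; open, the fingers measure 114 mm over their backs; the gripper's body (76 mm by 85 mm) begins 54 mm behind the grasp point. The pads swing forward as they close: fully open they stand 13 mm farther back than shut.
Start: joints at [1.273, 0.238, -0.013, 1.319, 0, 1.571], TCP at [154.03, 501.85, 231.276] pointing down, gripper open.
Joint ranges: [-2.66, 2.66], [-1.03, 1.9], [-1.14, 1.46], [-1.82, 2.27], [-1.45, 1.34], [-3.14, 3.14]. Speed limits (rad/s): [2.22, 2.22, 2.79, 3.14, 3.14, 3.14].

INTERFACE

Orientations are given as a unit quaternion [w, x, y, z].
In Python, from cell import manip, vision, workorder gives the robot as it stands.
- The arm moves only by the tool step_arm, never from a script. Its argument "commands" is a list of rows, each a list of 7 numbers: the shift along the tool's x, y, z normalised to -1 to 1, where 1 is 0.6 m, then the turn, a rotation vector about the tool's x, y, z normalised to -1 to 1, where 1 is pi rad, then the closure, from -1 (fully open) to 1 (shut). A call has 1 to 12 rows; each row is the pose to reach, as a shift and turn from the pose measured when the call began, along the tool's axes at that moment, turning the shorter way round; what a row does not reach only later rows make up. A row lasts 1/8 s, in which the tool goes at most 62.5 mm and 10.7 degrees, less where a joint would pass 70% of its speed; a pose out of reach is approached as far as the arm can. A call with a number of a shift or a turn outside -1 to 1 is refused whole. A call with a gripper value outside its range is refused whole. The fingers move at their own pace and stop on an object; the grip force is fixed at half the most. Time passes only in rows, so rows that repeat a pose let the fingers close. It gives the time, the measured TCP pose, the force and the opening at its end, in the units of the state.
- manip.get_state(): the state, without advancing time (a new reading comes with each control period).
- vision.camera(name): name is "side" or "top"; returns a dict with "image" (480x640x3 uint8, red, green, blue), "K" (3x3 intrinsics, pixels), "D" ([k1, k2, p1, p2, k3] as OpenCV has them; the pictures are not rectified), "pose" (4x4, takes a point from camera to world coordinates). Camera axes: x right, y down, z forward; pixel columns grow to the right and rows downward; lengths in mm; the calibration is good to about 2 mm. A picture is of the moment at which its call begins. There is no depth.
- workorder.sign_off(): hands the job in, once; it reports no verdict.
The state is a dict: "t": time; "joints": joint angles; "dq": joint speeds; "joint_efforts": joint torques, N m; "position": TCP position; "orientation": TCP orientation; "force": force on the tool from outside, world axes, zero at the start; "ft_torque": the same for the moment, N m; "finger_gap": finger opening in mm.
Only numpy, scipy, OpenCV 4.12 (cv2) and the standard library are available. Lean on these libraries where they do the work, as an engineer would, in place of code of your own. Each camera call takes 0.05 s, during which the arm holds its last target. There are 200 camera calls.

## Working session

There is one attempt and no reset: what is moved stays moved. The work goes in short steps, Python scripts to look and compute and a tool call to move; the robot and the scene stay as the last step left them, time stands still between calls to the robot, and variables do not carry over. Pictures are saved under pics/ and viewed, about 8 in all and at most 12, crops included, and the job is handed in when it is done.

Besides the shell and the picture viewer there is one more tool, called after "Request:" as name([rows], argument=value, ...), one row to a line, values as JSON. step_arm: Moves the arm, as the interface text tells. Scaled input: -1 to 1 covers 0.6 m each way for a shift and pi rad each way for a turn. Its arguments: {"type":"object","properties":{"commands":{"type":"array"}},"required":["commands"]}

```bash
mkdir -p pics; cat > h.py <<'E'
import numpy as np,cv2
from cell import manip,vision,workorder
def snap(n,f):
    c=vision.camera(n); cv2.imwrite(f,c["image"][:,:,::-1]); return c
def ray(c,p):
    u=cv2.undistortPoints(np.array([[p]],float),np.array(c["K"]),np.array(c["D"])).ravel()
    T=np.array(c["pose"]); return T[:3,3],T[:3,:3]@np.array([u[0],u[1],1])
def onplane(c,p,z):
    o,d=ray(c,p); return o+d*(z-o[2])/d[2]
def proj(c,P):
    T=np.linalg.inv(np.array(c["pose"])); r=cv2.Rodrigues(T[:3,:3])[0]
    return cv2.projectPoints(np.array(P,float).reshape(-1,3),r,T[:3,3],np.array(c["K"]),np.array(c["D"]))[0].reshape(-1,2)
def tri(a,b):
    A=0;B=0
    for o,d in (a,b):
        d=d/np.linalg.norm(d);M=np.eye(3)-np.outer(d,d);A=A+M;B=B+M@o
    return np.linalg.solve(A,B)
def blobs(c,lo,hi,amin=40):
    h=cv2.cvtColor(c["image"],cv2.COLOR_RGB2HSV);m=cv2.inRange(h,lo,hi)
    n,l,s,ce=cv2.connectedComponentsWithStats(m)
    return [(tuple(ce[i].round(1)),s[i].tolist()) for i in range(1,n) if s[i,4]>=amin]
E
python3 - <<'E'
from h import *
for n in("top","side"):
    c=snap(n,f"pics/{n}0.png");print(n,np.array(c["pose"]).round(2).tolist(),np.array(c["K"])[0,0])
print(manip.get_state())
E
```

```text
top [[0.01, -0.99, 0.15, 508.36], [-1.0, -0.01, -0.02, 19.2], [0.02, -0.15, -0.99, 827.64], [0.0, 0.0, 0.0, 1.0]] 445.97127500012914
side [[0.8, -0.33, 0.5, 121.82], [-0.6, -0.47, 0.65, -642.62], [0.02, -0.82, -0.57, 656.15], [0.0, 0.0, 0.0, 1.0]] 493.1755492036605
{'t': 0.1, 'joints': array([ 1.27302322e+00,  2.38717091e-01, -1.41412913e-02,  1.31917484e+00,
        2.16389900e-05,  1.57081774e+00]), 'dq': array([ 4.44097361e-05,  1.15147604e-03,  1.08895538e-03,  5.75012260e-05,
       -2.45608700e-04, -5.72009534e-04]), 'joint_efforts': array([-6.99522589e-04, -5.39722145e+01,  3.46997380e+01,  1.34845823e-02,
       -6.43821039e-06, -4.17623397e-06]), 'position': array([153.92232872, 501.56501665, 230.75499478]), 'orientation': array([-0.56838759,  0.56889516,  0.41993749, -0.42064992]), 'force': array([ 0.74109795,  0.41783551, -0.35163882]), 'ft_torque': array([-0.01337319, -0.06009289,  0.01013283]), 'finger_gap': 85.64204302302561}
```

View pics/top0.png

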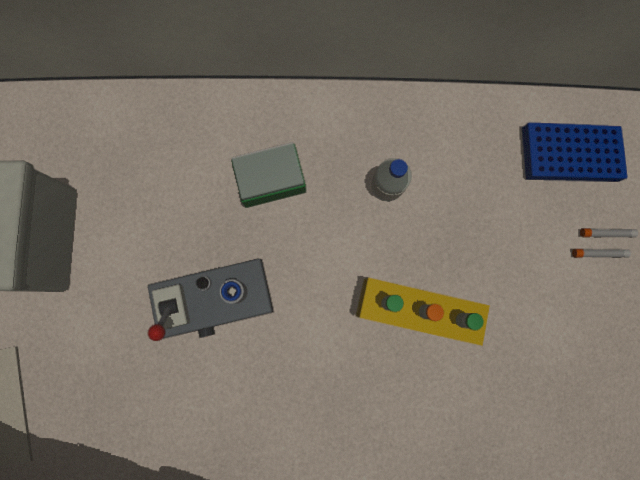

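View pics/side0.png

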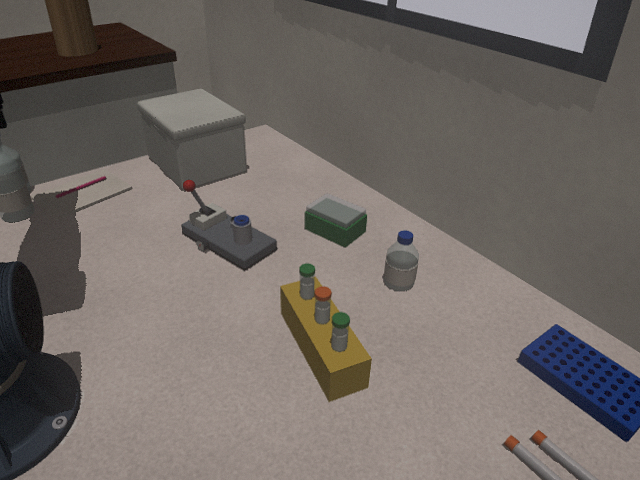

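The top view shows the orange cap in the middle hole at (435,313), the collet at (232,291) and the red ball at (156,332). The side view has the same three at (323,294), (242,220) and (189,185). The way to all of them looks clear.

```bash
python3 - <<'E'
from h import *
C={n:vision.camera(n) for n in("top","side")}
R={"orange":((5,150,120),(14,255,255)),"green":((55,80,60),(85,255,255)),"blue":((108,130,50),(130,255,255)),"red":((0,150,60),(4,255,255)),"yellow":((20,150,60),(30,255,255))}
for n,c in C.items():
    for k,(lo,hi) in R.items(): print(n,k,[b for b in blobs(c,lo,hi)])
c=C["top"];im=c["image"]
# rack & manifold outlines
h=cv2.cvtColor(im,cv2.COLOR_RGB2HSV)
m=cv2.inRange(h,(20,150,60),(30,255,255));m=cv2.morphologyEx(m,cv2.MORPH_CLOSE,np.ones((25,25)))
cn=max(cv2.findContours(m,0,2)[0],key=cv2.contourArea);b=cv2.boxPoints(cv2.minAreaRect(cn));print("rack z70",[onplane(c,p,70).round(1)[:2].tolist() for p in b],b.tolist())
big=[cv2.resize(x,None,fx=4,fy=4,interpolation=cv2.INTER_CUBIC) for x in(im[255:345,140:280],C["side"]["image"][175:270,175:285])]
H=max(x.shape[0] for x in big);big=[cv2.copyMakeBorder(x,0,H-x.shape[0],0,0,0) for x in big]
o=np.hstack(big);o=cv2.convertScaleAbs(o,alpha=1.5);o=cv2.resize(o,None,fx=.8,fy=.8);print(o.shape);cv2.imwrite("pics/crop.png",o[:,:,::-1])
E
```

```text
top orange [((np.float64(434.9), np.float64(312.2)), [428, 305, 15, 16, 200])]
top green [((np.float64(274.2), np.float64(192.9)), [241, 183, 64, 19, 140]), ((np.float64(394.3), np.float64(302.7)), [387, 295, 16, 16, 209]), ((np.float64(474.4), np.float64(321.2)), [467, 314, 16, 16, 203])]
top blue [((np.float64(575.9), np.float64(151.1)), [528, 123, 99, 56, 4364]), ((np.float64(398.4), np.float64(167.5)), [390, 160, 17, 17, 214]), ((np.float64(230.2), np.float64(290.7)), [222, 282, 18, 19, 189])]
top red [((np.float64(156.0), np.float64(332.1)), [149, 325, 15, 15, 181])]
top yellow [((np.float64(421.3), np.float64(310.8)), [359, 278, 130, 67, 4043])]
side orange [((np.float64(322.5), np.float64(291.6)), [315, 287, 16, 11, 136]), ((np.float64(539.4), np.float64(435.3)), [534, 431, 12, 10, 67]), ((np.float64(512.0), np.float64(440.7)), [507, 436, 12, 11, 71])]
side green [((np.float64(336.8), np.float64(221.1)), [306, 212, 61, 19, 115]), ((np.float64(306.9), np.float64(268.4)), [300, 264, 15, 10, 117]), ((np.float64(340.6), np.float64(318.5)), [333, 313, 17, 12, 167])]
side blue [((np.float64(405.4), np.float64(234.4)), [399, 231, 14, 8, 92]), ((np.float64(590.4), np.float64(379.1)), [522, 325, 118, 116, 5124])]
side red [((np.float64(188.0), np.float64(183.5)), [183, 180, 11, 8, 66])]
side yellow [((np.float64(324.7), np.float64(333.4)), [281, 282, 90, 91, 2212])]
rack z70 [[483.3, -58.8], [550.4, -74.6], [502.4, -288.3], [435.3, -269.7]] [[357.73626708984375, 316.8473815917969], [366.89678955078125, 276.9992370605469], [490.85186767578125, 305.4946594238281], [481.69134521484375, 345.3428039550781]]
(304, 800, 3)
```

View pics/crop.png

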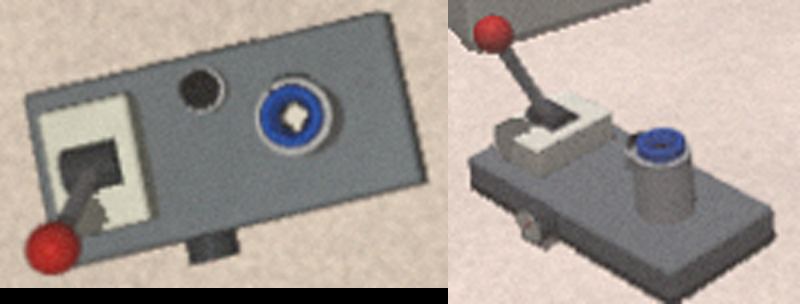

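The crop shows the blue collet mouth at about (231.5,291.5) in the top view and (241.3,220.6) in the side view. The lever leans to the manifold's -x side, towards the base.

```bash
python3 - <<'E'
from h import *
C={n:vision.camera(n) for n in("top","side")}
t,s=C["top"],C["side"]
def both(nm,a,b,z): print(nm,"tri",tri(ray(t,a),ray(s,b)).round(1),"top",onplane(t,a,z)[:2].round(1),"side",onplane(s,b,z)[:2].round(1))
both("orange",(434.9,312.5),(322.7,293.5),128)
both("greenA",(394.3,302.7),(307,270),128)
both("greenB",(474.4,321.2),(340.7,319.7),128)
# blue collet hulls at looser mask
for n,c,(x0,y0,x1,y1) in (("top",t,(215,275,250,308)),("side",s,(228,208,256,230))):
    h=cv2.cvtColor(c["image"],cv2.COLOR_RGB2HSV);m=cv2.inRange(h,(105,90,30),(130,255,255));q=np.zeros_like(m);q[y0:y1,x0:x1]=m[y0:y1,x0:x1]
    p=cv2.convexHull(cv2.findNonZero(q));e=cv2.fitEllipse(p);print(n,"collet",e,cv2.boundingRect(p));print(onplane(c,e[0],85).round(1))
both("collet",(231.5,291.5),(241.3,220.6),85)
both("ball",(156,332.1),(189.3,185.5),135.4)
# manifold outline: corners by hand from the crop (top face z=30)
for p in((25,95),(388,13),(427,183)): print(onplane(t,(140+p[0]/3.2,255+p[1]/3.2),30)[:2].round(1))
E
```

```text
orange tri [ 491.8 -174.3  126.9] top [ 492.1 -174.2] side [ 490.7 -175.1]
greenA tri [ 506.8 -110.3  126.2] top [ 507.2 -110.2] side [ 505.  -111.8]
greenB tri [ 478.1 -237.4  126.8] top [ 478.4 -237.1] side [ 477.1 -238.2]
top collet ((230.5832977294922, 290.6836853027344), (18.839418411254883, 19.105514526367188), 61.896854400634766) (221, 281, 20, 20)
[525.  153.1  85. ]
side collet ((241.04721069335938, 219.8538055419922), (10.096258163452148, 14.679883003234863), 86.73246002197266) (234, 215, 15, 11)
[520.3 148.8  85. ]
collet tri [523.3 152.8  79.9] top [523.7 151.6] side [519.3 146. ]
ball tri [459.1 256.2 138.3] top [459.3 256.9] side [460.6 261.5]
[535.  312.2]
[583.2 109.9]
[489.3  86.2]
```

```bash
cat >> h.py <<'E'
from scipy.spatial.transform import Rotation as Ro
def tool(): 
    s=manip.get_state();q=s["orientation"];return s,np.array(s["position"]),Ro.from_quat([q[1],q[2],q[3],q[0]])
def row(pos,xdir=None):
    """command numbers to reach TCP pos with jaws along xdir (world xy), pointing down"""
    s,p,R=tool();M=R.as_matrix()
    if xdir is None: xdir=M[:2,0]
    x=np.array([*xdir,0.]);x/=np.linalg.norm(x);y=np.array([0,0,-1.])
    best=[]
    for sg in(1,-1):
        G=np.column_stack([sg*x,y,np.cross(sg*x,y)]);rv=(R.inv()*Ro.from_matrix(G)).as_rotvec()/np.pi
        best.append(rv)
    sh=M.T@(np.array(pos)-p)/600
    print("shift",sh.round(4),"turns",[b.round(4).tolist() for b in best])
def st():
    s,p,R=tool();print("t",round(s["t"],2),"p",p.round(1),"x",R.as_matrix()[:,0].round(3),"y",R.as_matrix()[:,1].round(3),"F",np.round(s["force"],1),"gap",round(s["finger_gap"],1),"j",np.round(s["joints"],2))
E
python3 - <<'E'
from h import *
st();row((492,-174,230),(0.975,-0.220))
E
```

```text
t 0.3 p [154.  501.8 231.1] x [ 0.293  0.956 -0.001] y [-0.    -0.001 -1.   ] F [ 0.6 -0.3 -0.8] gap 85.4 j [ 1.27  0.24 -0.01  1.32 -0.    1.57]
shift [-0.9114  0.0023 -0.869 ] turns [[0.0001, 0.4758, -0.0001], [-0.0001, -0.5242, -0.0001]]
```

Request:
step_arm([
  [-0.11,0,-0.1,0,0.06,0,-1],
  [-0.2,0,-0.19,0,0.11,0,-1],
  [-0.3,0,-0.28,0,0.16,0,-1],
  [-0.39,0,-0.37,0,0.21,0,-1],
  [-0.48,0,-0.46,0,0.26,0,-1],
  [-0.57,0,-0.55,0,0.31,0,-1],
  [-0.66,0,-0.63,0,0.35,0,-1],
  [-0.74,0,-0.71,0,0.39,0,-1],
  [-0.82,0,-0.78,0,0.43,0,-1],
  [-0.88,0,-0.84,0,0.46,0,-1],
  [-0.9114,0.002,-0.869,0,0.4758,0,-1],
  [-0.9114,0.002,-0.869,0,0.4758,0,-1],
])

```text
t: 1.8
position: [490.1, -171.1, 230.3]
orientation: [-0.703, 0.703, -0.079, 0.079]
force: [0.6, 1.4, -0.3]
finger_gap: 85.9
```

```bash
python3 - <<'E'
from h import *
st();row((492,-174,160),(0.975,-0.220));row((492,-174,78),(0.975,-0.220))
E
```

```text
t 1.8 p [ 490.1 -171.1  230.3] x [ 0.975 -0.221  0.   ] y [ 0.    -0.001 -1.   ] F [ 0.6  1.4 -0.3] gap 85.9 j [-0.34  0.23 -0.03  1.31 -0.    1.46]
shift [ 0.0042  0.1172 -0.0039] turns [[0.0001, -0.0003, 0.0002], [-0.0002, 0.9997, 0.0002]]
shift [ 0.0041  0.2538 -0.0038] turns [[0.0001, -0.0003, 0.0002], [-0.0002, 0.9997, 0.0002]]
```

Request:
step_arm([
  [0.004,0.04,-0.004,0,0,0,-1],
  [0.004,0.09,-0.004,0,0,0,-1],
  [0.004,0.14,-0.004,0,0,0,-1],
  [0.004,0.19,-0.004,0,0,0,-1],
  [0.004,0.23,-0.004,0,0,0,-1],
  [0.004,0.254,-0.004,0,0,0,-1],
  [0.004,0.254,-0.004,0,0,0,-1],
  [0.004,0.254,-0.004,0,0,0,-1],
])

```text
t: 2.8
position: [492.5, -174.3, 78.7]
orientation: [-0.702, 0.703, -0.078, 0.079]
force: [-0.2, -0.1, -0.0]
finger_gap: 85.2
```

```bash
python3 - <<'E'
from h import *
st()
a=snap("top","pics/t1.png")["image"][230:380,330:530];b=snap("side","pics/s1.png")["image"][210:360,250:400]
o=np.hstack([cv2.resize(a,None,fx=2.2,fy=2.2),cv2.resize(b,None,fx=2.2,fy=2.2)]);cv2.imwrite("pics/c1.png",cv2.convertScaleAbs(o,alpha=1.4)[:,:,::-1]);print(o.shape)
E
```

```text
t 2.8 p [ 492.5 -174.3   78.7] x [ 0.975 -0.221  0.002] y [ 0.002 -0.001 -1.   ] F [-0.2 -0.1 -0. ] gap 85.2 j [-0.34  0.33 -0.3   0.94 -0.    1.45]
(330, 770, 3)
```

View pics/c1.png

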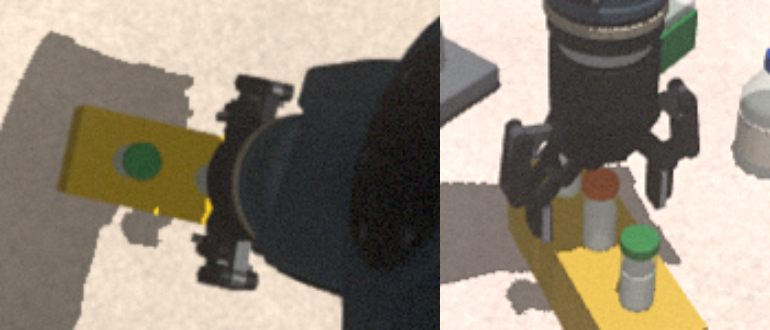

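The fingers straddle the orange-capped column, with the cap at about (600,185) in the right panel, and both green spares are clear. I'll close the gripper now.

Request:
step_arm([
  [0,0,0,0,0,0,1],
  [0,0,0,0,0,0,1],
  [0,0,0,0,0,0,1],
  [0,0,0,0,0,0,1],
  [0,0,0,0,0,0,1],
  [0,0,0,0,0,0,1],
  [0,0,0,0,0,0,1],
  [0,0,0,0,0,0,1],
])

```text
t: 3.9
position: [492.6, -174.3, 79.1]
orientation: [-0.702, 0.703, -0.078, 0.079]
force: [-2.4, 0.4, 5.1]
finger_gap: 24.8
```

```bash
python3 - <<'E'
from h import *
st();row((492.5,-174.3,240),(0.975,-0.220))
E
```

```text
t 3.9 p [ 492.6 -174.3   79.1] x [ 0.975 -0.221  0.002] y [ 0.002 -0.001 -1.   ] F [-2.4  0.4  5.1] gap 24.8 j [-0.34  0.33 -0.3   0.94 -0.    1.45]
shift [ 4.000e-04 -2.682e-01 -2.000e-04] turns [[0.0002, -0.0003, 0.0008], [-0.0012, 0.9997, 0.0003]]
```

Request:
step_arm([
  [0,-0.02,0,0,0,0,1],
  [0,-0.06,0,0,0,0,1],
  [0,-0.11,0,0,0,0,1],
  [0,-0.17,0,0,0,0,1],
  [0,-0.23,0,0,0,0,1],
  [0,-0.268,0,0,0,0,1],
  [0,-0.268,0,0,0,0,1],
  [0,-0.268,0,0,0,0,1],
])

```text
t: 4.9
position: [491.9, -174.0, 239.2]
orientation: [-0.702, 0.703, -0.078, 0.079]
force: [-0.1, -0.4, -1.1]
finger_gap: 24.6
```

```bash
python3 - <<'E'
from h import *
st();row((524.5,152.3,240),(0.972,0.235));row((524.5,152.3,240),(0.999,-0.04))
E
```

```text
t 4.9 p [ 491.9 -174.   239.2] x [ 0.975 -0.221  0.002] y [ 0.001 -0.001 -1.   ] F [-0.1 -0.4 -1.1] gap 24.6 j [-0.34  0.23 -0.01  1.33 -0.    1.45]
shift [-0.0673 -0.0017  0.5424] turns [[0.0003, -0.1465, 0.0004], [-0.0006, 0.8535, 0.0004]]
shift [-0.0673 -0.0017  0.5424] turns [[0.0002, -0.0582, 0.0005], [-0.0007, 0.9418, 0.0003]]
```

Request:
step_arm([
  [-0.01,0,0.06,0,-0.02,0,1],
  [-0.02,0,0.14,0,-0.05,0,1],
  [-0.03,0,0.23,0,-0.08,0,1],
  [-0.04,0,0.32,0,-0.1,0,1],
  [-0.05,0,0.41,0,-0.12,0,1],
  [-0.06,0,0.48,0,-0.14,0,1],
  [-0.065,0,0.525,0,-0.1465,0,1],
  [-0.0673,0,0.5424,0,-0.1465,0,1],
  [-0.0673,0,0.5424,0,-0.1465,0,1],
  [-0.0673,0,0.5424,0,-0.1465,0,1],
])

```text
t: 6.15
position: [524.3, 151.3, 238.7]
orientation: [-0.702, 0.703, 0.084, -0.083]
force: [-0.3, -1.0, 0.2]
finger_gap: 24.7
```

```bash
python3 - <<'E'
from h import *
st();row((524.5,152.3,163),(0.972,0.235))
E
```

```text
t 6.15 p [524.3 151.3 238.7] x [0.972 0.234 0.   ] y [ 0.001 -0.001 -1.   ] F [-0.3 -1.   0.2] gap 24.7 j [ 0.28  0.27  0.05  1.35 -0.    1.62]
shift [0.0006 0.1262 0.0017] turns [[0.0005, -0.0003, 0.0001], [-0.0002, 0.9997, 0.0007]]
```

Request:
step_arm([
  [0,0.03,0.001,0,0,0,1],
  [0,0.07,0.001,0,0,0,1],
  [0,0.11,0.0015,0,0,0,1],
  [0,0.126,0.0015,0,0,0,1],
  [0,0.126,0.0015,0,0,0,1],
  [0,0.126,0.0015,0,0,0,1],
])

```text
t: 6.9
position: [524.7, 152.0, 164.1]
orientation: [-0.702, 0.703, 0.084, -0.082]
force: [0.6, -0.6, -0.4]
finger_gap: 24.7
```

```bash
python3 - <<'E'
from h import *
st()
c=snap("side","pics/s2.png");t=snap("top","pics/t2.png")
_,p,_=tool();print("expected tip px",proj(c,[[*p[:2],p[2]-69],[524.5,152.3,85]]).round(1))
a=t["image"][230:350,140:300];b=c["image"][150:270,170:330]
o=np.hstack([cv2.resize(x,None,fx=2.5,fy=2.5,interpolation=cv2.INTER_CUBIC) for x in(a,b)]);cv2.imwrite("pics/c2.png",cv2.convertScaleAbs(o,alpha=1.5)[:,:,::-1])
E
```

```text
t 6.9 p [524.7 152.  164.1] x [0.972 0.234 0.002] y [ 0.002 -0.001 -1.   ] F [ 0.6 -0.6 -0.4] gap 24.7 j [ 0.28  0.3  -0.1   1.17 -0.    1.62]
expected tip px [[241.8 214.5]
 [242.  218.5]]
```

View pics/c2.png

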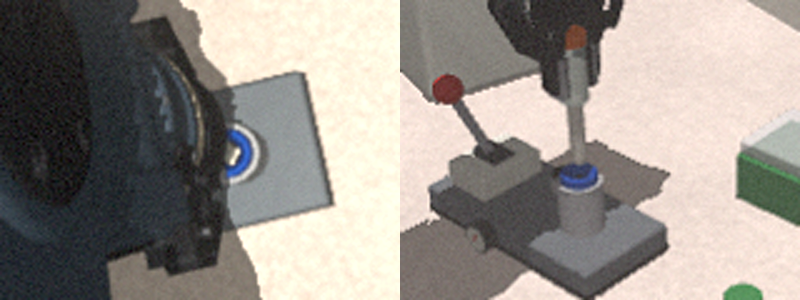

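The side crop shows the stem end at about (241,216), directly over the collet mouth at (241,220), which agrees with the estimate. I'll go down into the funnel slowly.

Request:
step_arm([
  [0,0.007,0,0,0,0,1],
  [0,0.013,0,0,0,0,1],
  [0,0.018,0,0,0,0,1],
  [0,0.022,0,0,0,0,1],
  [0,0.022,0,0,0,0,1],
])

```text
t: 7.62
position: [524.6, 152.1, 150.6]
orientation: [-0.702, 0.703, 0.084, -0.083]
force: [0.1, -0.7, -0.5]
finger_gap: 24.8
```

Request:
step_arm([
  [0,0.002,0,0,0,0,1],
  [0,0.004,0,0,0,0,1],
  [0,0.004,0,0,0,0,1],
])

```text
t: 8.0
position: [524.6, 152.1, 148.1]
orientation: [-0.702, 0.703, 0.084, -0.083]
force: [-0.6, 0.1, 0.4]
finger_gap: 24.9
```

Request:
step_arm([
  [0,0.002,0,0,0,0,1],
  [0,0.004,0,0,0,0,1],
  [0,0.005,0,0,0,0,1],
  [0,0.005,0,0,0,0,1],
])

```text
t: 8.5
position: [524.5, 152.1, 145.0]
orientation: [-0.702, 0.703, 0.084, -0.083]
force: [-0.6, -0.1, -1.2]
finger_gap: 24.5
```

Request:
step_arm([
  [0,0.002,0,0,0,0,1],
  [0,0.004,0,0,0,0,1],
  [0,0.005,0,0,0,0,1],
  [0,0.005,0,0,0,0,1],
])

```text
t: 9.0
position: [524.5, 152.3, 142.1]
orientation: [-0.702, 0.702, 0.084, -0.083]
force: [-0.9, 1.8, 0.7]
finger_gap: 24.7
```

Request:
step_arm([
  [0,0.002,0,0,0,0,1],
  [0,0.004,0,0,0,0,1],
  [0,0.005,0,0,0,0,1],
  [0,0.005,0,0,0,0,1],
])

```text
t: 9.5
position: [524.6, 152.5, 139.1]
orientation: [-0.702, 0.702, 0.084, -0.083]
force: [-1.3, 3.1, 1.8]
finger_gap: 24.9
```

Request:
step_arm([
  [0,0.002,0,0,0,0,1],
  [0,0.004,0,0,0,0,1],
  [0,0.005,0,0,0,0,1],
  [0,0.005,0,0,0,0,1],
])

```text
t: 10.0
position: [524.6, 152.5, 136.0]
orientation: [-0.702, 0.702, 0.084, -0.083]
force: [-0.1, 3.1, 2.8]
finger_gap: 25.1
```

Request:
step_arm([
  [0,0.001,0.001,0,0,0,1],
  [0,0.003,0.0015,0,0,0,1],
  [0,0.005,0.0015,0,0,0,1],
  [0,0.005,0.0015,0,0,0,1],
])

```text
t: 10.5
position: [524.3, 153.2, 132.8]
orientation: [-0.702, 0.702, 0.084, -0.083]
force: [-0.8, 0.7, 1.3]
finger_gap: 24.8
```

Request:
step_arm([
  [0,0.002,0,0,0,0,1],
  [0,0.004,0,0,0,0,1],
  [0,0.004,0,0,0,0,1],
])

```text
t: 10.88
position: [524.5, 153.2, 130.4]
orientation: [-0.702, 0.702, 0.084, -0.083]
force: [-1.0, 2.2, 2.5]
finger_gap: 25.0
```

The force is lower than the seal should give at this depth, so I'll check whether the column has slipped or missed.

```bash
python3 - <<'E'
from h import *
st();s=manip.get_state();print(s["ft_torque"])
c=snap("side","pics/s3.png");_,p,_=tool()
print("cap top, shoulder px expected",proj(c,[[*p[:2],p[2]+53],[*p[:2],p[2]-9],[524.5,152.8,85]]).round(1))
b=c["image"][150:270,170:330]
cv2.imwrite("pics/c3.png",cv2.convertScaleAbs(cv2.resize(b,None,fx=5,fy=5,interpolation=cv2.INTER_CUBIC),alpha=1.6)[:,:,::-1])
E
```

```text
t 10.88 p [524.5 153.2 130.4] x [0.972 0.234 0.002] y [ 0.002 -0.001 -1.   ] F [-1.   2.2  2.5] gap 25.0 j [ 0.28  0.33 -0.16  1.09 -0.    1.62]
[ 0.38974628 -0.09333326  0.02467226]
cap top, shoulder px expected [[238.4 177.3]
 [240.6 203.7]
 [241.9 218.4]]
```

View pics/c3.png

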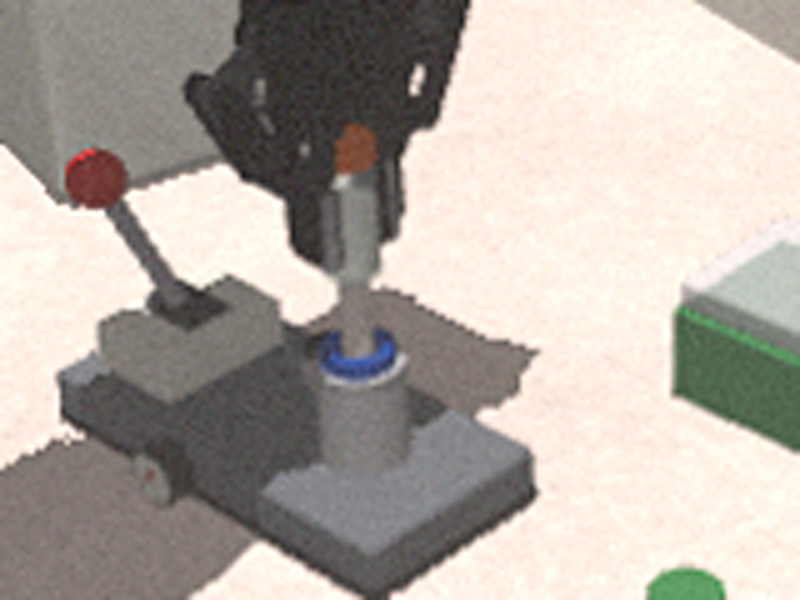

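The stem is in the collet: mouth at about (241,220), shoulder at about (241,205), so roughly 22 mm deep with no slip. I'll carry on in small steps without dwells so that the force is read while moving.

Request:
step_arm([
  [0,0.002,0.001,0,0,0,1],
  [0,0.004,0.001,0,0,0,1],
])

```text
t: 11.18
position: [524.4, 153.6, 128.2]
orientation: [-0.702, 0.703, 0.084, -0.083]
force: [0.2, 1.2, 7.8]
finger_gap: 25.0
```

Request:
step_arm([
  [0,0.002,0,0,0,0,1],
  [0,0.004,0,0,0,0,1],
])

```text
t: 11.42
position: [524.5, 153.5, 126.2]
orientation: [-0.702, 0.703, 0.084, -0.082]
force: [-1.8, 0.4, 8.4]
finger_gap: 24.8
```

Request:
step_arm([
  [0,0.002,0,0,0,0,1],
  [0,0.004,0,0,0,0,1],
])

```text
t: 11.68
position: [524.6, 153.5, 124.4]
orientation: [-0.702, 0.703, 0.084, -0.082]
force: [-3.1, 0.9, 16.7]
finger_gap: 24.9
```

Request:
step_arm([
  [0,0.0,0,0,0,0,1],
])

```text
t: 11.8
position: [524.5, 153.5, 124.6]
orientation: [-0.702, 0.703, 0.084, -0.082]
force: [-1.6, 1.5, 3.0]
finger_gap: 24.6
```

Request:
step_arm([
  [0,0.001,0,0,0,0,1],
])

```text
t: 11.92
position: [524.5, 153.5, 124.5]
orientation: [-0.702, 0.703, 0.084, -0.082]
force: [-2.7, 0.9, 11.0]
finger_gap: 25.1
```

Request:
step_arm([
  [-0.0008,0.0015,0,0,0,0,1],
])

```text
t: 12.05
position: [524.4, 153.5, 124.4]
orientation: [-0.702, 0.703, 0.085, -0.082]
force: [-3.1, 1.5, 14.0]
finger_gap: 24.8
```

Request:
step_arm([
  [-0.0008,0.0015,0,0,0,0,1],
])

```text
t: 12.18
position: [524.4, 153.4, 124.4]
orientation: [-0.702, 0.703, 0.085, -0.081]
force: [-2.6, 1.1, 12.7]
finger_gap: 25.0
```

Request:
step_arm([
  [-0.0008,0.0019,0,0,0,0,1],
])

```text
t: 12.3
position: [524.3, 153.4, 124.4]
orientation: [-0.702, 0.703, 0.086, -0.081]
force: [-3.3, -0.8, 15.0]
finger_gap: 24.7
```

Request:
step_arm([
  [0,0.002,0,0,0,0,1],
])

```text
t: 12.42
position: [524.4, 153.4, 124.4]
orientation: [-0.702, 0.702, 0.086, -0.08]
force: [-5.3, 0.7, 18.5]
finger_gap: 24.8
```

z holds at 124.4 while the force climbs to 18.5 N, so the stem has bottomed about 30 mm below the mouth. I'll relax, release and lift.

Request:
step_arm([
  [0,0.0008,0,0,0,0,1],
  [0,0.0005,0,0,0,0,1],
  [0,0.0003,0,0,0,0,-1],
  [0,0,0,0,0,0,-1],
  [0,0,0,0,0,0,-1],
  [0,0,0,0,0,0,-1],
  [0,0,0,0,0,0,-1],
  [0,0,0,0,0,0,-1],
  [0,0,0,0,0,0,-1],
])

```text
t: 13.55
position: [524.4, 153.4, 124.4]
orientation: [-0.702, 0.702, 0.086, -0.08]
force: [0.1, 0.4, -0.6]
finger_gap: 85.4
```

Request:
step_arm([
  [0,-0.02,0,0,0,0,-1],
  [0,-0.06,0,0,0,0,-1],
  [0,-0.11,0,0,0,0,-1],
  [0,-0.16,0,0,0,0,-1],
  [0,-0.19,0,0,0,0,-1],
  [0,-0.19,0,0,0,0,-1],
  [0,-0.19,0,0,0,0,-1],
])

```text
t: 14.42
position: [523.1, 153.3, 237.9]
orientation: [-0.702, 0.702, 0.086, -0.08]
force: [0.2, 0.5, 0.0]
finger_gap: 85.2
```

```bash
python3 - <<'E'
from h import *
st();row((407.5,246,237),(.978,.208))
E
```

```text
t 14.43 p [523.1 153.3 237.9] x [0.972 0.234 0.008] y [ 0.008  0.    -1.   ] F [0.2 0.5 0. ] gap 85.2 j [ 0.29  0.26  0.04  1.34 -0.    1.62]
shift [-1.513e-01 -1.000e-04  1.952e-01] turns [[0.0006, 0.0084, 0.0026], [0.004, -0.9916, -0.0009]]
```

Request:
step_arm([
  [-0.04,0,0.05,0,0.008,0,1],
  [-0.09,0,0.11,0,0.008,0,1],
  [-0.13,0,0.17,0,0.008,0.0026,1],
  [-0.151,0,0.195,0,0.008,0.0026,1],
  [-0.151,0,0.195,0,0.008,0.0026,1],
  [-0.151,0,0.195,0,0.008,0.0026,1],
  [-0.151,0,0.195,0,0.008,0.0026,1],
])

```text
t: 15.3
position: [408.4, 245.4, 236.8]
orientation: [-0.703, 0.704, 0.074, -0.074]
force: [1.0, 0.2, -0.2]
finger_gap: 0.1
```

```bash
python3 - <<'E'
from h import *
st();row((407.5,246,113),(.978,.208))
c=snap("side","pics/s4.png");t=snap("top","pics/t4.png")
print([blobs(x,(0,150,60),(4,255,255),20) for x in(t,c)])
a=t["image"][230:350,120:280];b=c["image"][150:270,170:330]
o=np.hstack([cv2.resize(x,None,fx=2.5,fy=2.5,interpolation=cv2.INTER_CUBIC) for x in(a,b)]);cv2.imwrite("pics/c4.png",cv2.convertScaleAbs(o,alpha=1.5)[:,:,::-1])
E
```

```text
t 15.3 p [408.4 245.4 236.8] x [ 0.978  0.208 -0.   ] y [ 0.    -0.002 -1.   ] F [ 1.   0.2 -0.2] gap 0.1 j [ 0.54  0.15 -0.11  1.31 -0.    1.9 ]
shift [-0.0012  0.2063  0.0018] turns [[0.0006, 0.0, -0.0], [-0.0001, -1.0, -0.001]]
[[((np.float64(157.1), np.float64(331.4)), [148, 325, 17, 15, 151])], [((np.float64(189.6), np.float64(184.0)), [186, 180, 8, 9, 52])]]
```

View pics/c4.png

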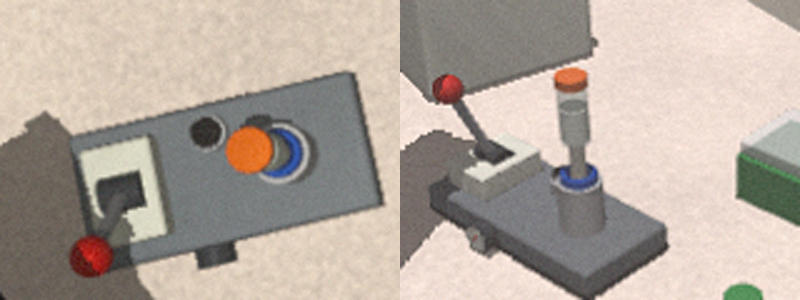

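The column stands upright in the collet on its own (cap at (240,182) in the side view), and the lever is untouched with its ball at (157,331) in the top view. Next I'll lower the shut fingers beside the ball.

Request:
step_arm([
  [0,0.05,0.001,0,0,0,1],
  [0,0.11,0.001,0,0,0,1],
  [0,0.17,0.002,0,0,0,1],
  [0,0.206,0.002,0,0,0,1],
  [0,0.206,0.002,0,0,0,1],
  [0,0.206,0.002,0,0,0,1],
])

```text
t: 16.15
position: [408.6, 246.5, 114.0]
orientation: [-0.703, 0.704, 0.074, -0.074]
force: [-0.2, 0.3, 0.1]
finger_gap: 0.0
```

Request:
step_arm([
  [0.02,0,0,0,0,0,1],
  [0.04,0,0,0,0,0,1],
  [0.06,0,0,0,0,0,1],
  [0.08,0,0,0,0,0,1],
  [0.1,0,0,0,0,0,1],
  [0.11,0,0,0,0,0,1],
  [0.11,0,0,0,0,0,1],
])

```text
t: 17.02
position: [476.4, 261.6, 116.3]
orientation: [0.704, -0.703, -0.076, 0.071]
force: [0.9, 0.4, 15.3]
finger_gap: -0.1
```

```bash
python3 - <<'E'
from h import *
st();print(manip.get_state()["ft_torque"])
c=snap("side","pics/s5.png");t=snap("top","pics/t5.png")
a=t["image"][230:350,120:280];b=c["image"][130:250,140:300]
o=np.hstack([cv2.resize(x,None,fx=2.5,fy=2.5,interpolation=cv2.INTER_CUBIC) for x in(a,b)]);cv2.imwrite("pics/c5.png",cv2.convertScaleAbs(o,alpha=1.6)[:,:,::-1])
E
```

```text
t 17.02 p [476.4 261.6 116.3] x [0.978 0.208 0.007] y [ 0.006  0.002 -1.   ] F [ 0.9  0.4 15.3] gap -0.1 j [ 0.5   0.33 -0.19  1.04 -0.    1.86]
[ 0.21804714 -0.38021706  0.03641456]
```

View pics/c5.png

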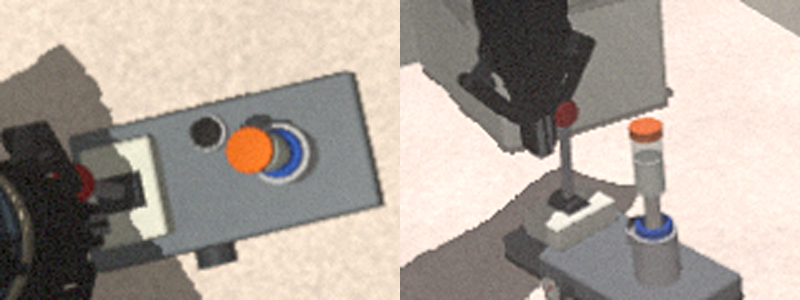

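The lever is now nearly upright (ball at (567,113) in the right panel), and the rising ball is nudging the sloped part of the finger from below. I'll back off a little, raise the tool and push again with the lower part of the fingers.

Request:
step_arm([
  [-0.012,-0.005,0,0,0,0,1],
  [-0.02,-0.015,0,0,0,0,1],
  [-0.02,-0.02,0,0,0,0,1],
  [-0.02,-0.02,0,0,0,0,1],
])

```text
t: 17.62
position: [464.5, 259.1, 128.4]
orientation: [0.704, -0.703, -0.076, 0.071]
force: [-0.1, 0.4, -0.1]
finger_gap: -0.1
```

Request:
step_arm([
  [0.015,0,0,0,0,0,1],
  [0.03,0,0,0,0,0,1],
  [0.045,0,0,0,0,0,1],
  [0.055,0,0,0,0,0,1],
  [0.055,0,0,0,0,0,1],
])

```text
t: 18.25
position: [497.3, 266.0, 128.4]
orientation: [0.704, -0.703, -0.076, 0.071]
force: [-0.4, -0.7, 0.2]
finger_gap: 0.0
```

Request:
step_arm([
  [0.01,0.005,0,0,0,0,1],
  [0.02,0.01,0,0,0,0,1],
  [0.025,0.013,0,0,0,0,1],
  [0.025,0.013,0,0,0,0,1],
])

```text
t: 18.75
position: [512.2, 269.1, 120.4]
orientation: [0.703, -0.703, -0.076, 0.071]
force: [-0.3, -0.7, 0.2]
finger_gap: 0.4
```

Request:
step_arm([
  [0.005,0,0,0,0,0,1],
  [0.01,0,0,0,0,0,1],
  [0.01,0,0,0,0,0,1],
])

```text
t: 19.12
position: [515.5, 269.7, 120.1]
orientation: [0.703, -0.703, -0.074, 0.073]
force: [-11.5, -2.0, 5.5]
finger_gap: 0.0
```

The tool met the end stop: 11.5 N, short of the commanded position. I'll back away and check.

Request:
step_arm([
  [-0.02,0,0,0,0,0,1],
  [-0.06,0,0,0,0,0,1],
  [-0.12,-0.03,0,0,0,0,1],
  [-0.18,-0.09,0,0,0,0,1],
  [-0.24,-0.16,0,0,0,0,1],
  [-0.26,-0.2,0,0,0,0,1],
  [-0.26,-0.2,0,0,0,0,1],
  [-0.26,-0.2,0,0,0,0,1],
])

```text
t: 20.12
position: [362.8, 237.3, 239.4]
orientation: [0.703, -0.703, -0.074, 0.073]
force: [-0.3, -0.3, -0.1]
finger_gap: -0.4
```

```bash
python3 - <<'E'
from h import *
st()
c=snap("side","pics/s6.png");t=snap("top","pics/t6.png")
bt=blobs(t,(0,150,60),(4,255,255),20);bs=blobs(c,(0,150,60),(4,255,255),20);print(bt,bs)
P=tri(ray(t,bt[0][0]),ray(c,(bs[0][0][0],bs[0][0][1]+1.5)));x=np.array([.978,.208]);m=(P[:2]-[500.4,265.9])@x
print("ball",P.round(1),"along x",round(m,1),"valve~",0.5+np.arcsin(min(1,m/95)))
a=t["image"][230:350,120:280];b=c["image"][130:250,160:320]
o=np.hstack([cv2.resize(x,None,fx=2.5,fy=2.5,interpolation=cv2.INTER_CUBIC) for x in(a,b)]);cv2.imwrite("pics/c6.png",cv2.convertScaleAbs(o,alpha=1.6)[:,:,::-1])
E
```

```text
t 20.12 p [362.8 237.3 239.4] x [0.978 0.208 0.002] y [ 0.002  0.    -1.   ] F [-0.3 -0.3 -0.1] gap -0.4 j [ 0.58  0.08 -0.19  1.3  -0.    1.94]
[((np.float64(146.2), np.float64(278.7)), [139, 272, 16, 15, 176])] [((np.float64(218.5), np.float64(171.5)), [214, 168, 10, 9, 61])]
ball [539.8 277.4 134.8] along x 40.9 valve~ 0.9450786354131537
```

View pics/c6.png

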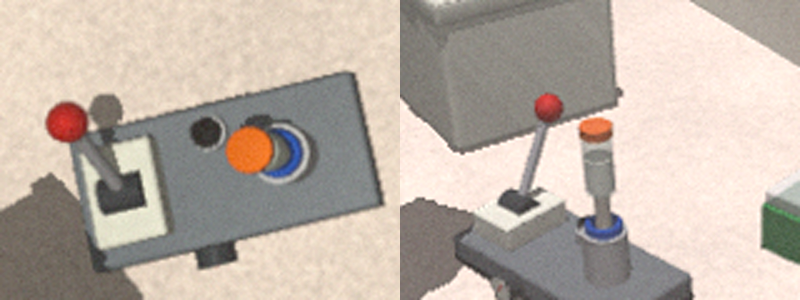

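```bash
python3 - <<'E'
from h import *
t=vision.camera("top");c=vision.camera("side")
def fit(im,box,cv=None):
    x0,y0,x1,y1=box;h=cv2.cvtColor(im[y0:y1,x0:x1],cv2.COLOR_RGB2HSV)
    m=cv2.inRange(h,(0,110,25),(6,255,255))|cv2.inRange(h,(172,110,25),(180,255,255))
    (a,b),r=cv2.minEnclosingCircle(max(cv2.findContours(m,0,1)[0],key=cv2.contourArea));return (a+x0,b+y0),r
t0=cv2.imread("pics/top0.png")[:,:,::-1];s0=cv2.imread("pics/side0.png")[:,:,::-1]
for n,A,B,cam in(("top",fit(t0,(140,315,175,350)),fit(t["image"],(130,262,165,297)),t),("side",fit(s0,(175,172,205,200)),fit(c["image"],(205,160,232,186)),c)):
    P,Q=[onplane(cam,k[0],135.4)[:2] for k in(A,B)];d=np.linalg.norm(Q-P);print(n,A,B,P.round(1),Q.round(1),d.round(1),"angle",2*np.arcsin(d/190))
E
```

```text
top ((155.8636360168457, 332.1363639831543), 8.412261962890625) ((146.5, 278.79999923706055), 8.154240608215332) [459.3 257.1] [540.6 276.1] 83.5 angle 0.910334188940556
side ((188.5, 185.1666669845581), 5.911482810974121) ((219.0, 172.5), 5.590270042419434) [459.8 263.9] [540.5 278.7] 82.1 angle 0.89311362294883
```

The lever measures about 0.9 rad, past the 0.85 threshold but with little margin. I'll give it one more gentle push to the stop.

```bash
python3 - <<'E'
from h import *
row((490,264.5,200));row((490,264.5,122));row((512,269,122))
E
```

```text
shift [0.217  0.0647 0.0007] turns [[0.0002, 0.0, -0.0001], [-0.0001, -1.0, -0.0004]]
shift [0.217  0.1947 0.0008] turns [[0.0002, 0.0, -0.0001], [-0.0001, -1.0, -0.0004]]
shift [0.2544 0.1947 0.0005] turns [[0.0002, 0.0, -0.0001], [-0.0001, -1.0, -0.0004]]
```

Request:
step_arm([
  [0.05,0.02,0,0,0,0,1],
  [0.12,0.04,0,0,0,0,1],
  [0.18,0.065,0,0,0,0,1],
  [0.217,0.1,0,0,0,0,1],
  [0.217,0.15,0,0,0,0,1],
  [0.217,0.19,0,0,0,0,1],
  [0.217,0.195,0,0,0,0,1],
  [0.235,0.195,0,0,0,0,1],
  [0.25,0.195,0,0,0,0,1],
  [0.254,0.195,0,0,0,0,1],
  [0.254,0.195,0,0,0,0,1],
])

```text
t: 21.7
position: [512.1, 268.7, 122.1]
orientation: [-0.703, 0.703, 0.074, -0.074]
force: [0.2, 0.3, -1.1]
finger_gap: 0.3
```

Request:
step_arm([
  [0.005,0,0,0,0,0,1],
  [0.009,0,0,0,0,0,1],
  [0.009,0,0,0,0,0,1],
])

```text
t: 22.08
position: [515.5, 269.4, 122.1]
orientation: [-0.703, 0.704, 0.073, -0.075]
force: [-8.9, -2.1, 4.4]
finger_gap: -0.1
```

Request:
step_arm([
  [0.003,0,0,0,0,0,1],
  [0.004,0,0,0,0,0,1],
])

```text
t: 22.32
position: [515.5, 269.4, 122.0]
orientation: [-0.703, 0.704, 0.071, -0.077]
force: [-11.3, -2.5, 7.6]
finger_gap: -0.3
```

It stops hard at the same place (515.5 mm), so the lever is against its stop. Now I'll retreat.

Request:
step_arm([
  [-0.02,0,0,0,0,0,1],
  [-0.06,0,0,0,0,0,1],
  [-0.12,-0.03,0,0,0,0,1],
  [-0.18,-0.09,0,0,0,0,1],
  [-0.24,-0.16,0,0,0,0,1],
  [-0.26,-0.2,0,0,0,0,1],
  [-0.26,-0.2,0,0,0,0,1],
  [-0.26,-0.2,0,0,0,0,1],
])

```text
t: 23.32
position: [363.8, 237.1, 242.7]
orientation: [-0.703, 0.704, 0.071, -0.077]
force: [-0.1, 0.1, 0.2]
finger_gap: -0.1
```

```bash
python3 - <<'E'
from h import *
st();t=snap("top","pics/t7.png");c=snap("side","pics/s7.png")
print("ball",[blobs(x,(0,150,60),(4,255,255),20) for x in(t,c)])
for n in("top","side"):
    a=cv2.imread(f"pics/{n[0]}6.png");b=cv2.imread(f"pics/{n[0]}7.png");z=cv2.imread(f"pics/{n}0.png")[:,:,::-1]
    x=t if n=="top" else c
    print(n,"orange",blobs(x,(5,150,120),(14,255,255)),"was",blobs({"image":a[:,:,::-1].copy()},(5,150,120),(14,255,255)))
    print(" green",[k[0] for k in blobs(x,(55,80,60),(85,255,255))])
workorder.sign_off()
E
```

```text
t 23.32 p [363.8 237.1 242.7] x [ 0.978  0.208 -0.008] y [-0.007 -0.002 -1.   ] F [-0.1  0.1  0.2] gap -0.1 j [ 0.58  0.08 -0.17  1.32  0.    1.94]
ball [[((np.float64(146.3), np.float64(278.7)), [139, 272, 16, 15, 178])], [((np.float64(218.6), np.float64(171.3)), [214, 168, 10, 8, 56])]]
top orange [((np.float64(219.1), np.float64(289.7)), [211, 281, 18, 18, 252])] was [((np.float64(219.2), np.float64(289.7)), [211, 281, 18, 18, 254])]
 green [(np.float64(274.4), np.float64(192.8)), (np.float64(394.3), np.float64(302.8)), (np.float64(474.4), np.float64(321.2))]
side orange [((np.float64(237.7), np.float64(180.1)), [232, 177, 12, 7, 62]), ((np.float64(539.3), np.float64(435.5)), [534, 431, 12, 11, 73]), ((np.float64(511.8), np.float64(440.9)), [507, 436, 12, 11, 76])] was [((np.float64(237.7), np.float64(180.1)), [232, 177, 12, 7, 62]), ((np.float64(539.2), np.float64(435.5)), [534, 431, 12, 11, 74]), ((np.float64(511.8), np.float64(440.9)), [506, 436, 12, 11, 76])]
 green [(np.float64(337.0), np.float64(221.1)), (np.float64(306.9), np.float64(268.4)), (np.float64(340.6), np.float64(318.5))]
the job is handed in; nothing more can be done
```

I fitted the orange-capped column into the blue collet until it bottomed, then swung the valve lever to its stop, let go of everything and handed the job in at 23.3 s.

- **Column:** The stem stopped about 30 mm below the mouth. The tool's height held at 124.4 mm while the force rose to about 18.5 N at the wrist. After release, the column stands upright and still in the pictures.
- **Seal:** Readings at rest during the first part of the push were only 1–3 N, lower than I expected. Once I read the force while moving, it was about 8 N, in line with the stated seal drag.
- **Valve:** I pushed the lever twice, and both times it stopped hard at the same place with about 11 N. The cameras put it at only 0.89–0.91 rad, not 1.0. That is past the 0.85 limit, but the disagreement is unexplained.
- **First valve push:** On the first try the rising ball pressed up under the finger with about 15 N. I backed off, raised the tool and pushed again.
- **Other objects:** The green caps and the tip box show at the same pixels as at the start. I did not re-measure the bottle, but the arm never went near it. The gripper is clear, with no force on it.

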